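# Turn a double-ended chisel end for end in the sloping rest of a bench grinder

### The arm

A 7-joint arm with a two-finger parallel gripper is mounted at the origin on the work surface. World frame = base frame: x ahead of the robot, y to its left, z up, the work surface at z = 0. Lengths are in m, angles in rad, forces in N, time in s.
With the tool pointing down it reaches from about 0.425 to 0.925 m from the base axis. Payload 6.8 kg.
Tool frame: the origin (TCP) lies between the finger pads; the fingertips stand 14 mm ahead of it and the grasp point (between the pads) lies 5 mm behind it; z points along the fingers, y is the direction in which the jaws open and shut (so a half turn about z gives the same grasp; the last joint's range is limited). The gripper opens to 85 mm and grips with 20 to 120 N. Pads are 22 mm wide; open, the fingers measure 114 mm over their backs; the gripper's body (76 mm by 85 mm) begins 54 mm behind the grasp point. The pads swing forward as they close: fully open they stand 13 mm farther back than shut.
Start: joints at [-1.424, 0.477, 0.022, 1.555, -0.011, 1.109, -0.083], TCP at [0.17, 0.653, 0.222] pointing down, gripper open.
Joint ranges: [-2.96, 2.96], [-0.34, 2.1], [-1.41, 1.46], [0.24, 2.44], [-1.37, 4.51], [0.17, 1.92], [-2.96, 2.96]. Speed limits (rad/s): [2.39, 2.39, 3.14, 3.14, 3.14, 3.14, 3.14].

### API

Orientations are given as a unit quaternion [w, x, y, z].
In Python, from station import bot gives the robot as it stands.
- The arm moves only by the shell command python3 -m crank 'ROWS' [FORCE]. ROWS is JSON, a list of rows, each a list of 3 entries, a list of its own where there are three numbers: the shift along the tool's x, y, z in m, then the turn, a rotation vector about the tool's x, y, z in degrees, then the finger opening in m, from 0 to 0.0854. A call has 1 to 10 rows; each row shifts and turns the commanded pose from where the row before left it, along the tool's axes as they then stand; what a row does not reach is not made up. A row lasts 1/8 s, in which the tool goes at most 62.5 mm and 10.7 degrees, less where a joint would pass 70% of its speed; a pose out of reach is approached as far as the arm can. A call is refused whole if a number of a shift passes 0.0625 or a number of a turn 10.7, either way. A call with a gripper value outside its range is refused whole. The fingers move at their own pace and stop on an object; FORCE is the grip in N (left out, the last holds). Time passes only in rows, so rows that do not move let the fingers close. It gives the time, the measured TCP pose, the force and the opening at its end, in the units of the state.
- bot.get_obs(): the state, without advancing time (a new reading comes with each control period).
- bot.read_camera(name): name is "side" or "top"; returns (picture, depth): 384x512x3 uint8, red, green, blue; 384x512 float32, m along the optical axis (not along the pixel's ray), 0 where there is no reading.
- bot.calibration(name): a dict with "fx", "fy", "cx", "cy" (pixels), "extrinsics" (4x4, takes a point from camera to world coordinates). Camera axes: x right, y down, z forward; pixel columns grow to the right and rows downward; lengths in m; the calibration is good to about 2 mm. A picture is of the moment at which its call begins. calibration takes no time and is no camera call.
- bot.hand_in(): hands the job in, once; it reports no verdict.
The state is a dict: "t": time; "q": joint angles; "joint_vel": joint speeds; "joint_torque": joint torques, N m; "eef_pos": TCP position; "tool_rot": TCP orientation; "contact_force": force on the tool from outside, world axes, zero at the start; "torque": the same for the moment, N m; "gripper_width": opening from 0.0 (shut) to 1.0 (fully open).
Only numpy, scipy, OpenCV 4.12 (cv2) and the standard library are available. Lean on these libraries where they do the work, as an engineer would, in place of code of your own. Each camera call takes 0.05 s, during which the arm holds its last target.

### The job

The double-ended chisel lies in the grinder's sloping V rests with its flat end up towards the wheel; the pointed end is to be ground next. Lift it out, turn it end for end and lay it back in both V rests with the point towards the wheel and its flat end about a finger's width short of the end stop, then slide it down the rests until the flat end presses lightly but definitely on the stop (some 5 to 10 N). Do not shove the stop off its setting, leave the chisel lying there with its end on the stop, and leave the wrench, tin and cup alone.

Things in the scene. Friction and masses are not known exactly. Their poses are not given: they have to be found in the camera images.
- chisel: Loose double-ended steel chisel: round bar 200 mm long, 20 mm thick, about 0.42 kg. Origin at its middle, x along it to the point. Round shank from x = -65 to +70 mm, then a cone to a blunt 4 mm point at +100; from -65 to -100 a slimmer wedge with a flat edge 20 x 4 mm. It starts in the rests, flat end up the slope, middle at x = 128 mm of the rest, lower end 10 to 28 mm short of the stop.
- flat_end (a point): Middle of the chisel's flat edge (chisel x = -100 mm); axes as the chisel's.
- point_end (a point): Tip of the chisel's point (chisel x = +100 mm); axes as the chisel's.
- rest: Fixed sloping rest of the bench grinder. x points up the slope (30 degrees above level, to the wheel), y is level and across, z is square to the slope (leans 30 degrees from vertical, away from the wheel). The x axis is the centre line of a seated chisel; origin on it, 80 mm above the bench. A beam 40 mm wide runs below, its top at z = -48 mm. Both sides of the rest are clear.
- low_v (a point): Lower V rest, on the seated centre line, at rest x = 75 mm; axes as the rest's. It spans x = 64 to 86 mm. Rubber-faced walls, 70 degrees between them, open along +z, 46 mm wide overall; their top inner edges are 6 mm above the centre line and 32 mm apart. The rubber grips: the chisel does not slide down by itself.
- high_v (a point): Upper V rest, the same shape, at rest x = 157 mm, spanning x = 150 to 164 mm. Between the two V rests, x = 86 to 150 mm, the chisel is free all round for the fingers.
- shield_edge (a point): Middle of the lower edge of the clear spark shield, at rest x = 182, z = 68 mm; axes as the rest's. The shield lies parallel to the slope, 4 mm thick, 80 mm wide, to x = 270 mm: an upright gripper over the chisel strikes it; lift the chisel square to the slope, less than 50 mm, then draw it back down-slope from under it. The grinding wheel begins at x = 250 mm; the machine there is up to 310 mm high.
- stop: The end stop at the foot of the slope: a steel plate 46 mm wide, 8 mm thick, square to the slope, its top 12 mm above the centre line; its face stands at x = 0 to 18 mm of the rest (differs each time). Origin in the middle of that face, on the chisel's centre line; axes as the rest's. Held by friction alone: it stands below about 20 N along the slope and shifts if pushed harder.
- stop_face (a point): Middle of the stop's face, which looks up the slope (+x): the same point as the stop's origin.
- wrench: Bystander: steel wrench 160 mm long lying on the bench, low (under 20 mm); origin at its underside.
- tin: Bystander: closed tin, 66 mm in diameter, 90 mm tall, standing on the bench; origin at the centre of its underside.
- cup: Bystander: steel cup, 76 mm in diameter, 80 mm tall, standing on the bench; origin at the centre of its underside.

How it is judged:
By the outcome, as a careful person would: the job done as asked, in the order asked, and still so for the second after the job is handed in, with the robot touching nothing.
It also fails if it takes over 61 s, if anything falls off the work surface, if the arm or the gripper's body presses on something with over 40 N, if the wrist force passes 120 N, or if a joint passes its speed limit or range.

## Working session

There is one attempt and no reset: what is moved stays moved. The work goes in short steps, Python scripts to look and compute and a shell command to move; the robot and the scene stay as the last step left them, time stands still between calls to the robot, and variables do not carry over. Pictures are saved under pics/ and viewed, and the job is handed in when it is done.

```bash
ls; mkdir -p pics; python3 - <<'E'
from station import bot
import cv2,numpy as np
print(bot.get_obs())
for n in("side","top"):
    p,d=bot.read_camera(n); c=bot.calibration(n); print(n,c)
    cv2.imwrite(f"pics/{n}0.png",p[:,:,::-1]); np.savez(f"pics/{n}0.npz",p=p,d=d)
E
```

```text
pics
{'t': 0.0, 'q': array([-1.42409374,  0.47780457,  0.02233817,  1.55646018, -0.01150157,
        1.10933524, -0.08313929]), 'joint_vel': array([-3.82974546e-04,  6.28379087e-04, -1.62898172e-04,  3.52463693e-05,
        4.63923434e-04,  1.94225089e-03,  6.42648069e-04]), 'joint_torque': array([-1.25519447e-03, -5.96443784e+01,  1.60752799e+00, -2.81207067e+01,
        1.24191359e-02,  9.16570629e-03, -2.52268478e-06]), 'eef_pos': array([0.16999431, 0.65259466, 0.22051905]), 'tool_rot': array([-5.04461236e-05,  1.27065348e-01,  9.91893903e-01, -9.38239800e-04]), 'contact_force': array([ 0.5568747 , -0.36293583,  0.42488795]), 'torque': array([-0.03029879,  0.00100247,  0.02052399]), 'gripper_width': 0.998621495424356}
side {'fx': 383.5946487350806, 'fy': 383.5946487350806, 'cx': 252.68644643134851, 'cy': 192.19457453936974, 'extrinsics': array([[-0.9887699 , -0.09602306,  0.11451484,  0.42020393],
       [-0.14942522,  0.62247779, -0.76824052,  0.84759061],
       [ 0.00248586, -0.77672451, -0.62983557,  0.71518258],
       [ 0.        ,  0.        ,  0.        ,  1.        ]])}
top {'fx': 356.45361214853256, 'fy': 356.45361214853256, 'cx': 251.93486625714954, 'cy': 193.6046998336528, 'extrinsics': array([[-0.00349149, -0.99616394,  0.08743686,  0.45104518],
       [-0.99996302,  0.00416525,  0.00752439,  0.16069053],
       [-0.00785972, -0.08740736, -0.99614165,  1.05243278],
       [ 0.        ,  0.        ,  0.        ,  1.        ]])}
```

View pics/side0.png

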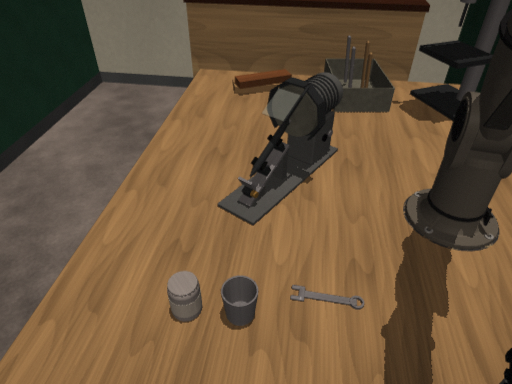

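View pics/top0.png

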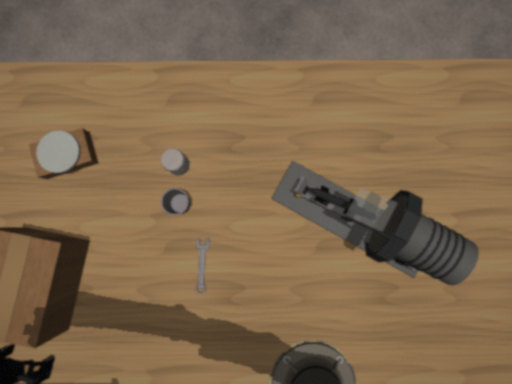

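```bash
python3 - <<'E'
import cv2,numpy as np
s=np.load("pics/side0.npz")["p"];t=np.load("pics/top0.npz")["p"]
a=cv2.resize(s[65:220,205:350],None,fx=5,fy=5,interpolation=cv2.INTER_CUBIC)[:, :]
a=cv2.convertScaleAbs(a,alpha=1.8,beta=20)
cv2.imwrite("pics/side0z.png",cv2.resize(a,(560,600))[:,:,::-1])
b=cv2.resize(t[155:285,265:425],None,fx=4.6,fy=4.6,interpolation=cv2.INTER_CUBIC)
b=cv2.convertScaleAbs(b,alpha=1.8,beta=20)
cv2.imwrite("pics/top0z.png",b[:,:,::-1]);print(b.shape)
E
```

```text
(598, 736, 3)
```

View pics/side0z.png

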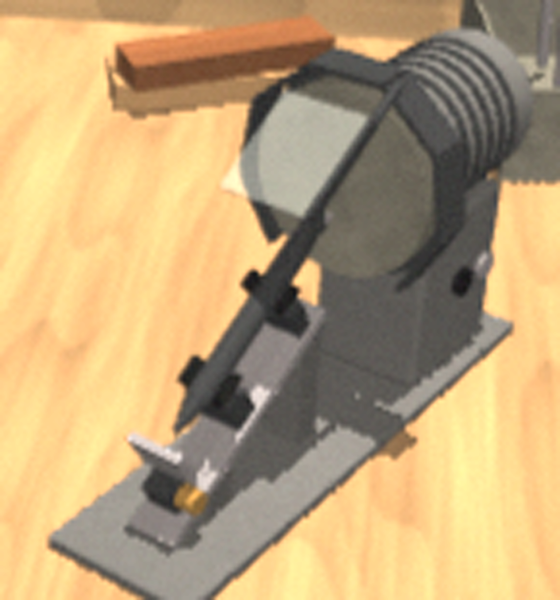

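View pics/top0z.png

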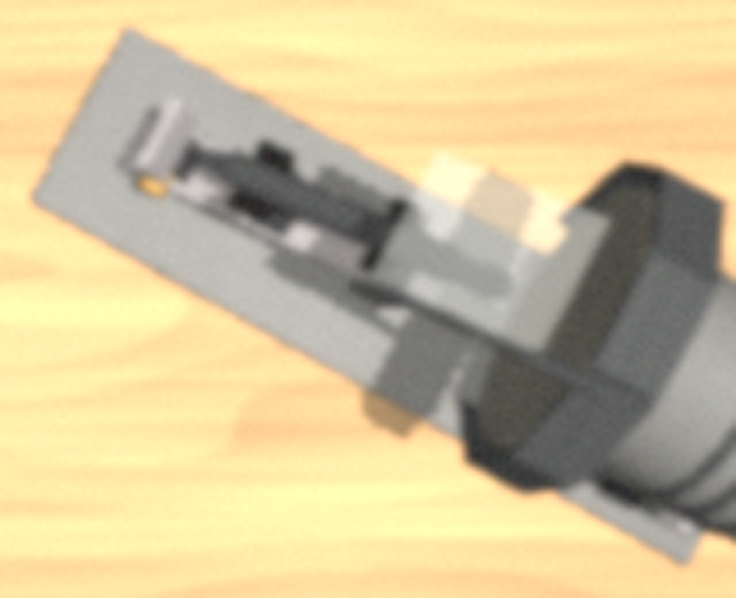

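```bash
cat > h.py <<'E'
import numpy as np
from station import bot
def cloud(n,d):
    c=bot.calibration(n); v,u=np.mgrid[0:384,0:512]
    P=np.stack([(u-c['cx'])/c['fx']*d,(v-c['cy'])/c['fy']*d,d],-1)
    E=c['extrinsics']; return P@E[:3,:3].T+E[:3,3]
def ray(n,u,v):
    c=bot.calibration(n);E=c['extrinsics']
    r=E[:3,:3]@np.array([(u-c['cx'])/c['fx'],(v-c['cy'])/c['fy'],1]);return E[:3,3],r/np.linalg.norm(r)
def plane(n,u,v,z):
    o,r=ray(n,u,v);return o+r*(z-o[2])/r[2]
def tri(a,b):
    (o1,r1),(o2,r2)=ray(*a),ray(*b)
    A=np.stack([r1,-r2],1);s=np.linalg.lstsq(A,o2-o1,rcond=None)[0]
    p,q=o1+s[0]*r1,o2+s[1]*r2;return (p+q)/2,np.linalg.norm(p-q)
def proj(n,P):
    c=bot.calibration(n);E=c['extrinsics'];q=(np.asarray(P)-E[:3,3])@E[:3,:3]
    return np.stack([c['fx']*q[...,0]/q[...,2]+c['cx'],c['fy']*q[...,1]/q[...,2]+c['cy']],-1)
E
python3 - <<'E'
from h import *
import cv2
T=np.load("pics/top0.npz");S=np.load("pics/side0.npz")
ct=cloud("top",T['d']);cs=cloud("side",S['d'])
# table checks
print("table",np.median(ct[100:140,230:270,2]),np.median(cs[230:260,100:140,2]), (T['d']==0).sum())
tz=lambda x,y:(265+x/4.6,155+y/4.6)
sz=lambda x,y:(205+x*145/560,65+y*155/600)
# baseplate corners top view
for p in[(128,30),(33,200),(690,560)]:
    u,v=tz(*p); print("plate",plane("top",u,v,0.006), ct[int(v)+2,int(u)+3])
for n,p in[("low stop",(150,150)),("stop",(175,105)),("tip",(190,157)),("mid",(310,205)),("mid2",(355,222))]:
    u,v=tz(*p);print(n,(u,v),ct[round(v),round(u)])
for n,p in[("stop",(155,452)),("tip",(182,420)),("c1",(230,365)),("c2",(270,300)),("c3",(310,240))]:
    u,v=sz(*p);print("side",n,(u,v),cs[round(v),round(u)])
E
```

```text
table -2.3054595485683116e-05 -0.0016312675898327855 781
plate [0.63797002 0.04690136 0.006     ] [0.63206684 0.04146288 0.01422779]
plate [0.52825338 0.10909639 0.006     ] [0.52365848 0.10088756 0.00706621]
plate [ 0.30077481 -0.29984083  0.006     ] [ 0.29637317 -0.31076588  0.00046696]
low stop (297.60869565217394, 187.6086956521739) [0.54961151 0.04376534 0.0962536 ]
stop (303.04347826086956, 177.82608695652175) [0.57664055 0.02993352 0.09666826]
tip (306.30434782608694, 189.1304347826087) [0.5509755  0.01626835 0.05468561]
mid (332.3913043478261, 199.56521739130434) [ 0.51343348 -0.03615144  0.1458381 ]
mid2 (342.17391304347825, 203.2608695652174) [ 0.50501425 -0.0586175   0.15700857]
side stop (245.13392857142856, 181.76666666666665) [0.55986596 0.0499097  0.09355577]
side tip (252.125, 173.5) [0.54551172 0.02059827 0.10025303]
side c1 (264.55357142857144, 159.29166666666669) [ 0.51564134 -0.01883243  0.12575606]
side c2 (274.9107142857143, 142.5) [ 0.4939831  -0.06281619  0.1551266 ]
side c3 (285.2678571428571, 127.0) [ 0.47124137 -0.10422251  0.18097784]
```

```bash
cat >> h.py <<'E'
def frame(psi,O):
    c,s=np.cos(psi),np.sin(psi);k=np.cos(np.pi/6)
    x=np.array([c*k,s*k,.5]);z=np.array([-.5*c,-.5*s,k]);y=np.cross(z,x)
    return np.stack([x,y,z],1),np.asarray(O,float)
E
python3 - <<'E'
from h import *
from scipy.optimize import least_squares
T=np.load("pics/top0.npz");S=np.load("pics/side0.npz")
C={"top":cloud("top",T['d']),"side":cloud("side",S['d'])}
# initial: axis passes c2 side approx minus radius
psi0=np.radians(-119.2)
R,_=frame(psi0,[0,0,0])
ax=np.array([.494,-.063,.155])-0.009*R[:,2]
O0=ax-R[:,0]*(ax[2]-.08)/.5
print("O0",O0)
for use in (["top"],["side"],["top","side"]):
    p=np.array([psi0,O0[0],O0[1]])
    for it in range(8):
        R,O=frame(p[0],[p[1],p[2],.08])
        Q=[]
        for n in use:
            X=C[n].reshape(-1,3); L=(X-O)@R
            r=np.hypot(L[:,1],L[:,2])
            m=(L[:,0]>88)&0 if False else (((L[:,0]>.090)&(L[:,0]<.147)|(L[:,0]>.060)&(L[:,0]<.064)|(L[:,0]>.167)&(L[:,0]<.180))&(abs(r-.010)<(.006 if it<4 else .004))&(L[:,2]>0))
            Q.append(X[m])
        Q=np.concatenate(Q)
        def f(p):
            R,O=frame(p[0],[p[1],p[2],.08]);L=(Q-O)@R
            return np.hypot(L[:,1],L[:,2])-.010
        r=least_squares(f,p,loss="soft_l1",f_scale=.001); p=r.x
    print(use,len(Q),np.degrees(p[0]),p[1:],np.sqrt(np.mean(f(p)**2)))
    R,O=frame(p[0],[p[1],p[2],.08]);
    for n in use:
        X=C[n].reshape(-1,3);L=(X-O)@R
        m=(abs(L[:,1])<.04)&(L[:,0]>-.03)&(L[:,0]<.03)&(L[:,2]>.000)&(L[:,2]<.02)
        print(n,"stop pts (x,y,z mm)");print(np.round(L[m]*1000,1)[:40])
np.save("psi.npy",p)
E
```

```text
O0 [0.54859335 0.03468331 0.08      ]
['top'] 178 -119.08265640781471 [0.56333973 0.04353801] 0.0011886785581237075
top stop pts (x,y,z mm)
[[ 8.3 21.9 13.3]
 [10.9 23.  13.1]
 [ 6.1 18.7 11.3]
 [ 7.7 20.2  9.3]
 [10.7 21.1  9.9]
 [12.7 22.4  8.8]
 [ 6.1 14.6 13.8]
 [ 6.5 16.6  9.4]
 [11.3 16.8 13.6]
 [13.  18.2 11.7]
 [11.6 20.9  3.6]
 [12.5 22.7  0.2]
 [ 7.1 12.3 12.9]
 [ 9.7 13.4 12.7]
 [11.  15.  10.1]
 [12.7 16.4  8.2]
 [12.4 18.7  2.4]
 [ 5.8  8.7 12.7]
 [ 8.2  9.9 12.2]
 [10.4 11.1 11.4]
 [12.5 12.4 10.1]
 [12.7 14.5  5.3]
 [12.9 16.5  0.4]
 [ 5.9  6.7 10.1]
 [ 9.9  7.3 12.6]
 [12.3  8.5 12.2]
 [12.4 10.5  7.2]
 [12.2 12.7  1.4]
 [ 6.1  2.6 12.7]
 [ 7.6  4.1 10.5]
 [10.1  5.2 10.2]
 [12.5  6.4  9.7]
 [11.9  8.7  3.3]
 [ 8.1 -0.1 13.9]
 [10.1  1.2 12.6]
 [11.9  2.6 11. ]
 [13.4  4.1  8.6]
 [11.8  6.7  0.2]
 [ 7.8 -4.1 15.7]
 [ 9.8 -2.7 14.5]]
['side'] 170 -119.96045935965397 [0.56311794 0.04136296] 0.0013878914984918652
side stop pts (x,y,z mm)
[[ 28.7  -0.6   2.8]
 [ 26.2  -2.3   2.8]
 [  7.4  18.6  12.8]
 [  8.2  15.   14.3]
 [ 24.1  -3.1   1.1]
 [  4.   20.3  11.5]
 [  4.7  
[... 1701 characters left out ...]
 12.7]
 [  7.6  15.3  10.6]
 [  8.3  11.5  12.4]
 [  9.9   9.7  11. ]
 [  2.9  19.5   9.5]
 [  2.8  13.6  14.6]
 [  5.1  13.7  10.4]
 [  6.3  10.8  10.7]
 [  7.    7.2  12.4]
 [  8.1   4.2  12.8]
 [ 10.1   3.3  10.2]
 [  3.   18.3   4.3]
 [  2.6  11.9  10.4]
 [  3.5   8.4  11.8]
 [  5.    6.5  10.6]
 [  6.    3.4  11.4]
 [  6.7  -0.5  13.4]
 [  8.1  -2.5  12.5]
 [  9.8  -4.   10.8]
 [  2.8  10.8   5.1]
 [  3.    0.5  13.2]
 [  5.4   0.5   9. ]
 [  6.5  -2.3   9.3]
 [  6.8  -6.9  12.6]
 [  8.8  -7.7   9.7]
 [  9.2 -12.2  12.8]
 [  2.7   9.1   0.7]
 [  2.6   3.4   5.7]
 [  3.5   0.    6.9]
 [  2.7  -6.9  14.1]
 [  4.8  -7.6  10.9]
 [  5.9 -10.4  11.3]
 [  6.9 -13.5  12.1]
 [  8.  -16.2  12.4]]
```

```bash
cat >> h.py <<'E'
from scipy.spatial.transform import Rotation as Ro
RR,OO=frame(np.radians(-119.3),[.5628,.0426,.08])
def cur():
    o=bot.get_obs();return np.array(o['eef_pos']),Ro.from_quat(np.roll(o['tool_rot'],-1)),o
def tgt(x,y,z,flip):  # TCP target in rest coords; flip False: tool x=-x_r
    s=-1 if not flip else 1
    M=np.stack([s*RR[:,0],-s*RR[:,1],-RR[:,2]],1)
    return OO+RR@np.array([x,y,z]),Ro.from_matrix(M)
def plan(poses,ns,start=None):
    p,r=(cur()[:2] if start is None else start)
    for (q,s),n in zip(poses,ns):
        rv=(r.inv()*s).as_rotvec();
        p0,r0=p,r
        for i in range(1,n+1):
            p1=p0+(q-p0)*i/n;r1=r0*Ro.from_rotvec(rv*i/n)
            print(np.round(r.inv().apply(p1-p),4).tolist(),np.round((r.inv()*r1).as_rotvec(degrees=True),1).tolist())
            p,r=p1,r1
def rest(p): return (np.asarray(p)-OO)@RR
def st():
    p,r,o=cur();L=RR.T@r.as_matrix()
    print("t",round(o['t'],2),"rest TCP mm",np.round(rest(p)*1000,1),"toolx,z in rest",np.round(L[:,0],3),np.round(L[:,2],3),"w",round(o['gripper_width'],3))
    print("q",np.round(o['q'],2),"F rest",np.round(RR.T@o['contact_force'],1),"|F|",round(float(np.linalg.norm(o['contact_force'])),1),"T",np.round(o['torque'],2))
E
python3 - <<'E'
from h import *
import cv2
p,r,o=cur()
for k in["side","top"]:
    im=np.load(f"pics/{k}0.npz")["p"]
    im=cv2.convertScaleAbs(im,alpha=1.8,beta=20)
    pts=[OO+RR@np.array(a) for a in[(.011,-.023,.012),(.011,.023,.012),(.028,0,0),(.228,0,0),(.075,.016,.006),(.075,-.016,.006),(.157,.016,.006),(.157,-.016,.006),(.182,-.04,.068),(.182,.04,.068)]]
    c=(205,65,145,155) if k=="side" else (265,155,160,130)
    z=3.8
    a=cv2.resize(im[c[1]:c[1]+c[3],c[0]:c[0]+c[2]],None,fx=z,fy=z,interpolation=cv2.INTER_CUBIC)
    for q in proj(k,np.array(pts)): cv2.circle(a,tuple(int(v) for v in((q-[c[0]-.5,c[1]-.5])*z)),3,(255,0,0),1)
    cv2.imwrite(f"pics/{k}0chk.png",a[:,:,::-1])
q1=(np.array([.47,.38,.33]),Ro.from_rotvec([0,0,-np.radians(40)])*r)
h=tgt(.128,0,.115,False)
print(h[0])
plan([q1,h],[8,10])
E
```

```text
[ 0.53669083 -0.00392599  0.24359292]
[-0.0449, -0.0236, -0.0136] [0.0, 0.0, 5.0]
[-0.0468, -0.0196, -0.0136] [0.0, 0.0, 5.0]
[-0.0483, -0.0154, -0.0136] [0.0, 0.0, 5.0]
[-0.0494, -0.0111, -0.0136] [0.0, 0.0, 5.0]
[-0.0502, -0.0068, -0.0137] [0.0, 0.0, 5.0]
[-0.0506, -0.0024, -0.0137] [0.0, 0.0, 5.0]
[-0.0506, 0.002, -0.0137] [0.0, 0.0, 5.0]
[-0.0503, 0.0064, -0.0137] [0.0, 0.0, 5.0]
[-0.0352, -0.0168, 0.0087] [1.7, -2.7, 6.3]
[-0.0363, -0.0126, 0.0108] [1.7, -2.7, 6.3]
[-0.0369, -0.0082, 0.0128] [1.7, -2.7, 6.3]
[-0.0369, -0.0037, 0.0147] [1.7, -2.7, 6.3]
[-0.0364, 0.0008, 0.0164] [1.7, -2.7, 6.3]
[-0.0352, 0.0053, 0.018] [1.7, -2.7, 6.3]
[-0.0335, 0.0096, 0.0194] [1.7, -2.7, 6.3]
[-0.0313, 0.0138, 0.0206] [1.7, -2.7, 6.3]
[-0.0286, 0.0177, 0.0215] [1.7, -2.7, 6.3]
[-0.0254, 0.0213, 0.0222] [1.7, -2.7, 6.3]
```

View pics/side0chk.png

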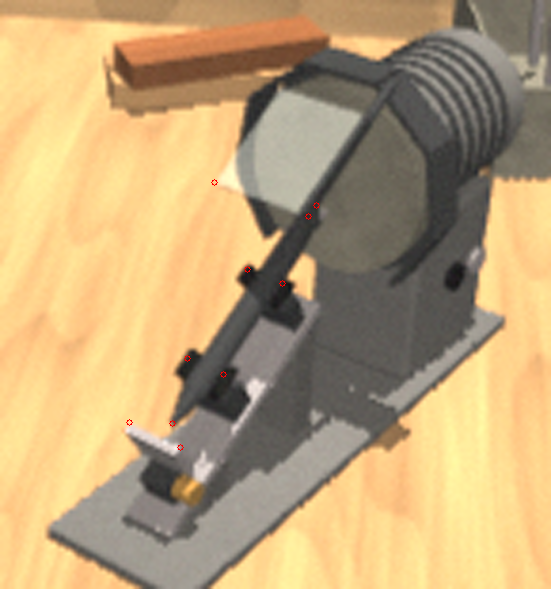

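View pics/top0chk.png

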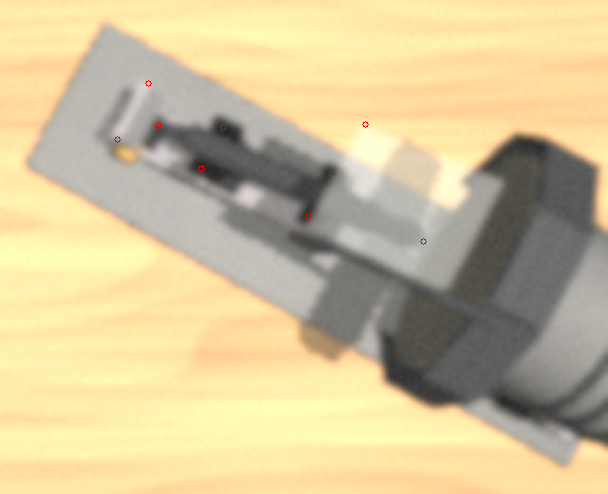

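```bash
python3 -m crank '[[[-0.045,-0.0235,-0.0135],[0,0,5],0.085],[[-0.047,-0.0195,-0.0135],[0,0,5],0.085],[[-0.048,-0.0155,-0.0135],[0,0,5],0.085],[[-0.0495,-0.011,-0.0135],[0,0,5],0.085],[[-0.05,-0.007,-0.0135],[0,0,5],0.085],[[-0.0505,-0.0025,-0.0135],[0,0,5],0.085],[[-0.0505,0.002,-0.0135],[0,0,5],0.085],[[-0.05,0.0065,-0.0135],[0,0,5],0.085],[[0,0,0],[0,0,0],0.085]]' 60; python3 - <<'E'
from h import *
st();print(cur()[0]);plan([tgt(.128,0,.115,False)],[10])
E
```

```text
t: 1.23
eef_pos: [0.4737, 0.3764, 0.3306]
tool_rot: [0.001, 0.463, 0.886, 0.0]
contact_force: [-0.4, 0.4, 0.0]
gripper_width: 0.996
t 1.23 rest TCP mm [ -89.  -241.   340.8] toolx,z in rest [-0.378 -0.9    0.216] [-0.501  0.003 -0.865] w 0.996
q [-1.02  0.28  0.31  1.61 -0.09  1.26 -0.09] F rest [-0.1 -0.5  0.1] |F| 0.5 T [ 0.   -0.04 -0.02]
[0.47368648 0.37636066 0.33063645]
[-0.0348, -0.0166, 0.0087] [1.7, -2.7, 6.3]
[-0.0359, -0.0124, 0.0108] [1.7, -2.7, 6.3]
[-0.0365, -0.0081, 0.0128] [1.7, -2.7, 6.3]
[-0.0365, -0.0037, 0.0147] [1.7, -2.7, 6.3]
[-0.0359, 0.0007, 0.0164] [1.7, -2.7, 6.3]
[-0.0348, 0.0051, 0.018] [1.7, -2.7, 6.3]
[-0.0332, 0.0093, 0.0194] [1.7, -2.7, 6.3]
[-0.031, 0.0134, 0.0205] [1.7, -2.7, 6.3]
[-0.0283, 0.0173, 0.0215] [1.7, -2.7, 6.3]
[-0.0252, 0.0209, 0.0221] [1.7, -2.7, 6.3]
```

```bash
python3 -m crank '[[[-0.035,-0.0165,0.0085],[1.7,-2.7,6.3],0.085],[[-0.036,-0.0125,0.011],[1.7,-2.7,6.3],0.085],[[-0.0365,-0.008,0.013],[1.7,-2.7,6.3],0.085],[[-0.0365,-0.0035,0.0145],[1.7,-2.7,6.3],0.085],[[-0.036,0.0005,0.0165],[1.7,-2.7,6.3],0.085],[[-0.035,0.005,0.018],[1.7,-2.7,6.3],0.085],[[-0.033,0.0095,0.0195],[1.7,-2.7,6.3],0.085],[[-0.031,0.0135,0.0205],[1.7,-2.7,6.3],0.085],[[-0.0285,0.0175,0.0215],[1.7,-2.7,6.3],0.085],[[-0.025,0.021,0.022],[1.7,-2.7,6.3],0.085]]'; python3 - <<'E'
from h import *
import cv2
st();plan([tgt(.128,0,.115,False),tgt(.128,0,-.005,False)],[1,5])
for k in["side","top"]:
    im,_=bot.read_camera(k); cv2.imwrite(f"pics/{k}1.png",im[:,:,::-1])
st()
E
```

```text
t: 2.48
eef_pos: [0.5352, 0.0005, 0.2421]
tool_rot: [0.133, 0.833, 0.488, -0.226]
contact_force: [-0.5, -0.1, 0.2]
gripper_width: 0.994
t 2.48 rest TCP mm [124.5  -3.4 115.2] toolx,z in rest [-1.    -0.001 -0.006] [ 0.006  0.001 -1.   ] w 0.994
q [-0.81  0.51  0.67  1.71  0.11  1.36 -0.7 ] F rest [ 0.4 -0.4 -0. ] |F| 0.6 T [ 0.46 -0.3  -0.03]
[-0.0035, 0.0034, 0.0003] [0.1, 0.4, 0.1]
[0.0, 0.0, 0.024] [0.0, 0.0, 0.0]
[-0.0, -0.0, 0.024] [0.0, 0.0, 0.0]
[0.0, 0.0, 0.024] [0.0, -0.0, 0.0]
[-0.0, -0.0, 0.024] [0.0, -0.0, -0.0]
[0.0, 0.0, 0.024] [0.0, 0.0, 0.0]
t 2.58 rest TCP mm [127.3  -2.1 113.2] toolx,z in rest [-1.     0.004 -0.01 ] [ 0.01  -0.001 -1.   ] w 0.993
q [-0.81  0.51  0.67  1.72  0.11  1.36 -0.7 ] F rest [ 0.5 -0.1 -0.2] |F| 0.6 T [ 0.43 -0.27  0.02]
```

View pics/side1.png

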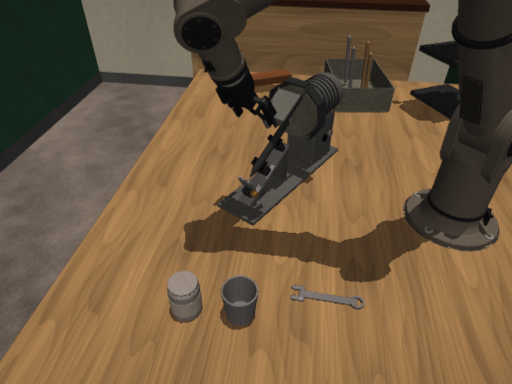

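View pics/top1.png

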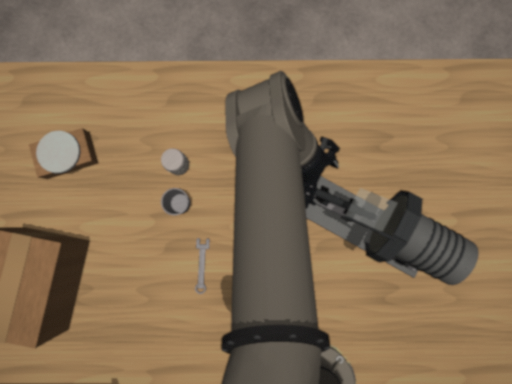

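```bash
python3 -m crank '[[[0,0.001,0.024],[0,0.3,0],0.085],[[0,0,0.024],[0,0,0],0.07],[[0,0,0.024],[0,0,0],0.06],[[0,0,0.024],[0,0,0],0.05],[[0,0,0],[0,0,0],0.05],[[0,0,0],[0,0,0],0.05]]'; python3 - <<'E'
from h import *
st();plan([tgt(.128,0,-.005,False)],[1])
E
```

```text
t: 3.32
eef_pos: [0.5137, -0.041, 0.1603]
tool_rot: [0.131, 0.833, 0.49, -0.222]
contact_force: [0.6, -0.6, -0.3]
gripper_width: 0.586
t 3.33 rest TCP mm [124.1  -2.   21.1] toolx,z in rest [-1.    -0.003  0.002] [-0.002  0.003 -1.   ] w 0.586
q [-0.76  0.56  0.65  1.86  0.09  1.15 -0.69] F rest [ 0.   0.8 -0.3] |F| 0.9 T [ 0.47 -0.24  0.02]
[-0.0039, 0.0019, 0.0261] [0.2, -0.1, 0.2]
```

```bash
python3 -m crank '[[[-0.002,0.002,0.009],[0,0,0],0.05],[[-0.002,0,0.008],[0,0,0],0.05],[[0,0,0.008],[0,0,0],0.05],[[0,0,0],[0,0,0],0.05],[[0,0,0],[0,0,0],0.05]]'; python3 - <<'E'
from h import *
import cv2
st()
im,_=bot.read_camera("side"); a=cv2.resize(im[65:220,205:350],(560,600),interpolation=cv2.INTER_CUBIC); cv2.imwrite("pics/side2.png",cv2.convertScaleAbs(a,alpha=1.8,beta=20)[:,:,::-1])
E
```

```text
t: 3.95
eef_pos: [0.5071, -0.057, 0.1402]
tool_rot: [0.131, 0.833, 0.489, -0.223]
contact_force: [0.2, -0.4, 0.4]
gripper_width: 0.582
t 3.95 rest TCP mm [129.    0.2  -4.9] toolx,z in rest [-1.    -0.002  0.001] [-0.001  0.002 -1.   ] w 0.582
q [-0.73  0.58  0.65  1.89  0.09  1.09 -0.68] F rest [0.4 0.4 0.2] |F| 0.6 T [ 0.43 -0.26 -0.02]
```

View pics/side2.png

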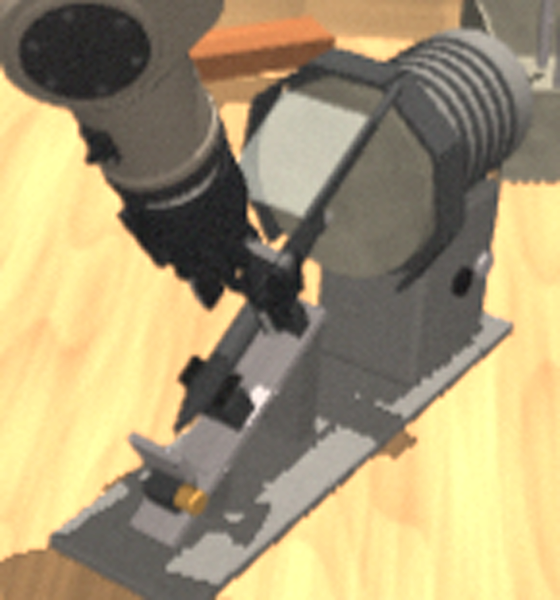

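```bash
python3 - <<'E'
from h import *
f=lambda a:((proj("side",OO+RR@(np.array(a)/1000))-[205,65])*[560/145,600/155]).round()
for y in(25,-25):
  for x in(118,140):
    print(y,x,f((x,y,-19)),f((x,y,20)))
E
python3 -m crank '[[[0,0,0],[0,0,0],0.035],[[0,0,0],[0,0,0],0.03],[[0,0,0],[0,0,0],0.025],[[0,0,0],[0,0,0],0.022]]' 40; python3 -c "
from h import *
st()"
```

```text
25 118 [220. 329.] [205. 301.]
25 140 [236. 306.] [221. 276.]
-25 118 [276. 353.] [262. 324.]
-25 140 [292. 328.] [279. 299.]
t: 4.5
eef_pos: [0.507, -0.0571, 0.1402]
tool_rot: [0.131, 0.833, 0.489, -0.223]
contact_force: [-0.2, 1.3, -0.1]
gripper_width: 0.258
t 4.5 rest TCP mm [ 1.291e+02  1.000e-01 -4.900e+00] toolx,z in rest [-1.    -0.002  0.001] [-0.001  0.002 -1.   ] w 0.258
q [-0.73  0.58  0.65  1.89  0.09  1.09 -0.68] F rest [-0.9 -0.8  0.4] |F| 1.3 T [ 0.45 -0.21 -0.02]
```

```bash
python3 -m crank '[[[0,0,0],[0,0,0],0.015],[[0,0,0],[0,0,0],0.01],[[0,0,0],[0,0,0],0.01],[[0,0,0],[0,0,0],0.01]]' 60; python3 -c "
from h import *
st()"
```

```text
t: 5.0
eef_pos: [0.5065, -0.0567, 0.1403]
tool_rot: [0.131, 0.833, 0.489, -0.223]
contact_force: [-3.9, 4.1, 4.9]
gripper_width: 0.146
t 5.0 rest TCP mm [129.1  -0.5  -4.9] toolx,z in rest [-1.    -0.002  0.   ] [-0.     0.001 -1.   ] w 0.146
q [-0.73  0.58  0.65  1.89  0.09  1.09 -0.68] F rest [ 1.  -5.4  5.1] |F| 7.5 T [ 0.66  0.78 -0.58]
```

```bash
python3 -m crank '[[[0,0,0],[0,0,0],0.01],[[0,0,0],[0,0,0],0.01]]' 60; python3 - <<'E'
from h import *
import cv2
st()
im,d=bot.read_camera("side"); np.savez("pics/side3.npz",p=im,d=d);a=cv2.resize(im[85:185,225:325],(600,600),interpolation=cv2.INTER_CUBIC); cv2.imwrite("pics/side3.png",cv2.convertScaleAbs(a,alpha=2.2,beta=20)[:,:,::-1])
E
```

```text
t: 5.25
eef_pos: [0.5065, -0.0567, 0.1403]
tool_rot: [0.131, 0.833, 0.489, -0.223]
contact_force: [-3.0, 4.0, 5.9]
gripper_width: 0.149
t 5.25 rest TCP mm [129.   -0.5  -4.9] toolx,z in rest [-1.    -0.002  0.   ] [-0.     0.001 -1.   ] w 0.149
q [-0.73  0.58  0.65  1.89  0.09  1.09 -0.68] F rest [ 1.2 -4.6  6.1] |F| 7.7 T [ 0.66  0.74 -0.52]
```

View pics/side3.png

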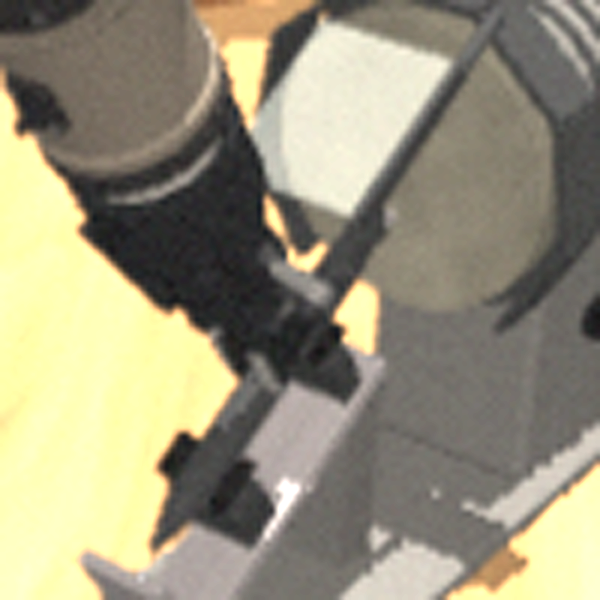

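```bash
python3 -m crank '[[[0,0,-0.004],[0,0,0],0.01],[[0,0,-0.005],[0,0,0],0.01],[[0,0,-0.006],[0,0,0],0.01],[[0,0,0],[0,0,0],0.01],[[0,0,0],[0,0,0],0.01]]' 60; python3 - <<'E'
from h import *
import cv2
st()
im,d=bot.read_camera("side"); np.savez("pics/side4.npz",p=im,d=d);a=cv2.resize(im[85:185,225:325],(600,600),interpolation=cv2.INTER_CUBIC); cv2.imwrite("pics/side4.png",cv2.convertScaleAbs(a,alpha=2.2,beta=20)[:,:,::-1])
E
```

```text
t: 5.92
eef_pos: [0.5106, -0.0506, 0.1532]
tool_rot: [0.131, 0.833, 0.489, -0.223]
contact_force: [0.2, -0.0, -4.5]
gripper_width: 0.147
t 5.92 rest TCP mm [1.291e+02 1.000e-01 9.900e+00] toolx,z in rest [-1.    -0.002  0.   ] [-0.     0.002 -1.   ] w 0.147
q [-0.74  0.56  0.65  1.87  0.1   1.12 -0.68] F rest [-2.3  0.2 -3.8] |F| 4.5 T [ 0.89 -0.46 -0.09]
```

View pics/side4.png

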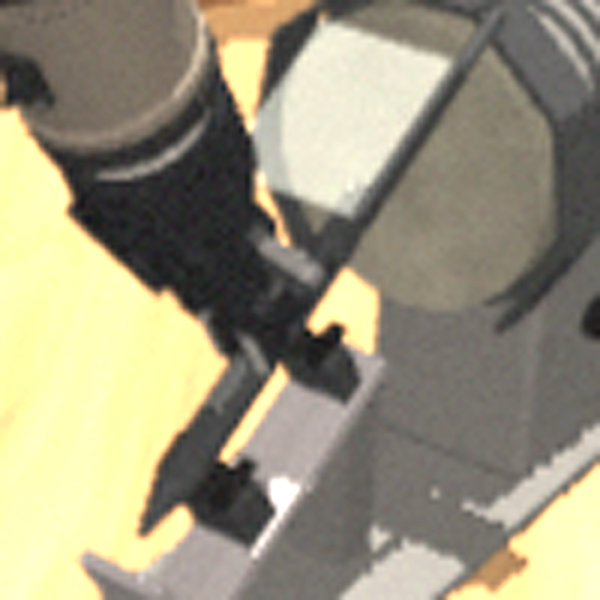

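```bash
python3 -m crank '[[[0,0,-0.009],[0,0,0],0.005],[[0,0,-0.01],[0,0,0],0.005],[[0.015,0,0],[0,0,0],0.005],[[0.03,0,0],[0,0,0],0.005],[[0.03,0,0],[0,0,0],0.005],[[0.03,0,-0.015],[0,0,0],0.005],[[0.02,0,-0.025],[0,0,0],0.005],[[0,0,0],[0,0,0],0.005]]' 80; python3 - <<'E'
from h import *
st()
E
```

```text
t: 6.98
eef_pos: [0.5796, 0.0741, 0.141]
tool_rot: [0.131, 0.832, 0.491, -0.221]
contact_force: [-0.0, -0.5, -3.9]
gripper_width: 0.13
t 6.97 rest TCP mm [-0.4 -0.8 70.7] toolx,z in rest [-1.    -0.006  0.003] [-0.003  0.005 -1.   ] w 0.13
q [-0.8   0.71  0.59  1.63 -0.    1.27 -0.76] F rest [-1.6  0.2 -3.6] |F| 3.9 T [ 0.86 -0.48 -0.02]
```

```bash
python3 -m crank '[[[0,0,0],[0,0,5],0.005],[[0,0,0],[0,0,10],0.005]]' 80; python3 - <<'E'
from h import *
st()
E
```

```text
t: 7.22
eef_pos: [0.5773, 0.0695, 0.1412]
tool_rot: [0.159, 0.891, 0.374, -0.204]
contact_force: [-0.7, -0.1, -5.1]
gripper_width: 0.133
t 7.22 rest TCP mm [ 4.1 -0.5 68.3] toolx,z in rest [-0.965  0.262  0.   ] [ 0.     0.001 -1.   ] w 0.133
q [-0.84  0.73  0.66  1.64 -0.05  1.26 -0.98] F rest [-2.2 -0.6 -4.6] |F| 5.2 T [ 0.92 -0.56  0.  ]
```

```bash
python3 -m crank '[[[0,0,0],[0,0,-5],0.005],[[0,0,0],[0,0,-10],0.005],[[0,0,0],[0,0,-10],0.005],[[0,0,0],[0,0,-10],0.005],[[0,0,0],[0,0,-10],0.005],[[0,0,0],[0,0,-10],0.005],[[0,0,0],[0,0,-10],0.005],[[0,0,0],[0,0,-10],0.005],[[0,0,0],[0,0,-10],0.005],[[0,0,0],[0,0,-10],0.005]]' 80; python3 -c "
from h import *
st()"
```

```text
t: 8.48
eef_pos: [0.5773, 0.0693, 0.141]
tool_rot: [-0.044, 0.321, 0.911, -0.255]
contact_force: [-0.3, -0.4, -4.2]
gripper_width: 0.125
t 8.47 rest TCP mm [ 4.2 -0.4 68.1] toolx,z in rest [-0.166 -0.986 -0.001] [ 0.     0.001 -1.   ] w 0.125
q [-0.56  0.64  0.23  1.62  0.2   1.31  0.45] F rest [-1.6 -0.1 -3.9] |F| 4.3 T [ 0.89 -0.51  0.02]
```

```bash
python3 -m crank '[[[0,0,0],[0,0,-10],0.005],[[0,0,0],[0,0,-10],0.005],[[0,0,0],[0,0,-10],0.005],[[0,0,0],[0,0,-10],0.005],[[0,0,0],[0,0,-10],0.005],[[0,0,0],[0,0,-10],0.005],[[0,0,0],[0,0,-10],0.005],[[0,0,0],[0,0,-10],0.005],[[0,0,0],[0,0,-10],0.005],[[0,0,0],[0,0,-5],0.005]]' 80; python3 -c "
from h import *
st()"
```

```text
t: 9.72
eef_pos: [0.5774, 0.069, 0.1409]
tool_rot: [-0.218, -0.454, 0.853, -0.14]
contact_force: [0.8, -0.1, -3.1]
gripper_width: 0.127
t 9.72 rest TCP mm [ 4.3 -0.2 67.8] toolx,z in rest [ 0.997 -0.082  0.   ] [ 0.001  0.001 -1.   ] w 0.127
q [-0.3   0.64 -0.15  1.6   0.39  1.38  1.94] F rest [-1.8  0.8 -2.5] |F| 3.2 T [ 0.97 -0.53  0.02]
```

```bash
python3 -m crank '[[[0,0,0],[0,0,0],0.005]]' 80; python3 - <<'E'
from h import *
import cv2
st();plan([tgt(.004,0,.068,True)],[1])
for k,c in(("side",(190,85,140,130)),("top",(260,130,140,110))):
    im,d=bot.read_camera(k); np.savez(f"pics/{k}5.npz",p=im,d=d)
    a=cv2.resize(im[c[1]:c[1]+c[3],c[0]:c[0]+c[2]],None,fx=4.5,fy=4.5,interpolation=cv2.INTER_CUBIC); cv2.imwrite(f"pics/{k}5.png",cv2.convertScaleAbs(a,alpha=2.,beta=20)[:,:,::-1])
E
```

```text
t: 9.85
eef_pos: [0.5774, 0.0691, 0.141]
tool_rot: [-0.217, -0.452, 0.854, -0.141]
contact_force: [0.3, -0.5, -4.5]
gripper_width: 0.127
t 9.85 rest TCP mm [ 4.3 -0.2 68. ] toolx,z in rest [ 0.996 -0.087  0.   ] [ 0.     0.001 -1.   ] w 0.127
q [-0.3   0.64 -0.15  1.6   0.39  1.38  1.93] F rest [-2.   0.5 -4. ] |F| 4.5 T [ 0.91 -0.45 -0.04]
[-0.0003, -0.0002, -0.0] [-0.1, -0.0, -5.0]
```

View pics/side5.png

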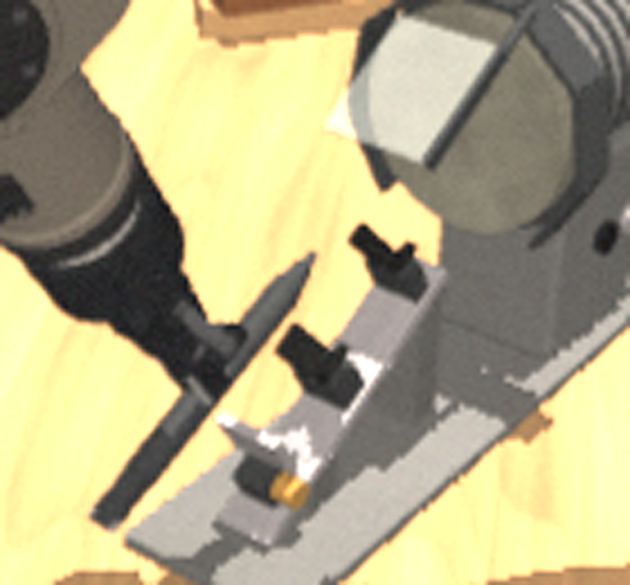

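View pics/top5.png

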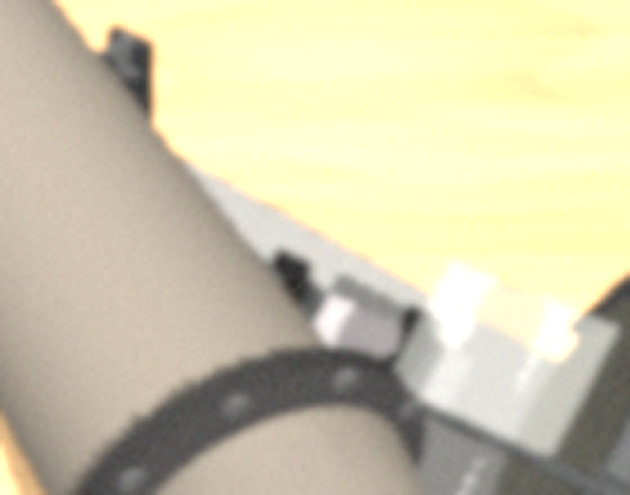

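```bash
python3 -m crank '[[[0,0,0],[0,0,-5],0.005],[[0,0,0],[0,0,0],0.005],[[0,0,0],[0,0,0],0.005]]' 80; python3 - <<'E'
from h import *
import cv2
st()
for k,c in(("side",(190,85,140,130)),):
    im,d=bot.read_camera(k); np.savez(f"pics/{k}6.npz",p=im,d=d)
    a=cv2.resize(im[c[1]:c[1]+c[3],c[0]:c[0]+c[2]],None,fx=4.5,fy=4.5,interpolation=cv2.INTER_CUBIC); 
    a=cv2.convertScaleAbs(a,alpha=2.,beta=20)
    f=lambda P:tuple(int(v) for v in((proj(k,OO+RR@(np.array(P)/1000))-[c[0]-.5,c[1]-.5])*4.5))
    zc=rest(cur()[0])[2]*1000+5;xc=rest(cur()[0])[0]*1000
    for P in[(xc-100,0,zc),(xc+100,0,zc),(11,-23,12),(11,23,12),(75,16,6),(75,-16,6)]:cv2.circle(a,f(P),3,(255,0,0),1)
    cv2.imwrite(f"pics/{k}6.png",a[:,:,::-1])
C=cloud("side",d).reshape(-1,3);L=(C-OO)@RR*1000
r=np.hypot(L[:,1],L[:,2]-zc)
m=(r<14)&(L[:,0]>xc-110)&(L[:,0]<xc+110)&(abs(L[:,0]-xc)>22)
L=L[m]
for lo in range(-110,110,10):
    s=L[(L[:,0]-xc>lo)&(L[:,0]-xc<lo+10)]
    if len(s):print(lo,len(s),np.round(np.median(s,0),1),"max z",s[:,2].max().round(1))
print((L[:,0]-xc).min(),(L[:,0]-xc).max(), zc)
E
```

```text
t: 10.32
eef_pos: [0.5777, 0.0697, 0.1418]
tool_rot: [-0.223, -0.488, 0.834, -0.132]
contact_force: [-0.8, 0.0, -4.7]
gripper_width: 0.131
t 10.32 rest TCP mm [ 4.1 -0.3 69. ] toolx,z in rest [ 1. -0. -0.] [-0.     0.002 -1.   ] w 0.131
q [-0.29  0.64 -0.17  1.6   0.4   1.38  2.01] F rest [-2.  -0.7 -4.2] |F| 4.7 T [ 0.89 -0.52  0.02]
-110 6 [-96.8  -1.   76.4] max z 78.2
-100 30 [-90.6  -2.6  77.5] max z 79.1
-90 28 [-80.9  -2.8  76.8] max z 80.8
-80 28 [-70.9  -4.1  78.5] max z 81.4
-70 33 [-61.5  -5.2  79.2] max z 85.7
-60 33 [-51.3  -5.8  81.3] max z 85.1
-50 31 [-40.8  -5.7  81.3] max z 85.7
-40 32 [-30.9  -5.5  80.8] max z 86.0
-30 24 [-21.7  -5.   80.1] max z 85.7
20 8 [29.8 -9.2 74.6] max z 79.1
30 12 [38.1 -8.9 76.5] max z 78.9
40 27 [49.7 -5.7 79.2] max z 84.1
50 29 [59.3 -5.8 81.2] max z 85.8
60 28 [68.4 -5.5 80.1] max z 83.7
70 22 [78.  -5.1 79. ] max z 82.6
80 15 [88.8 -3.  76.4] max z 80.1
90 6 [98.4 -2.2 75.4] max z 77.6
-101.55781965999842 97.84964781869813 74.0166564395618
```

View pics/side6.png

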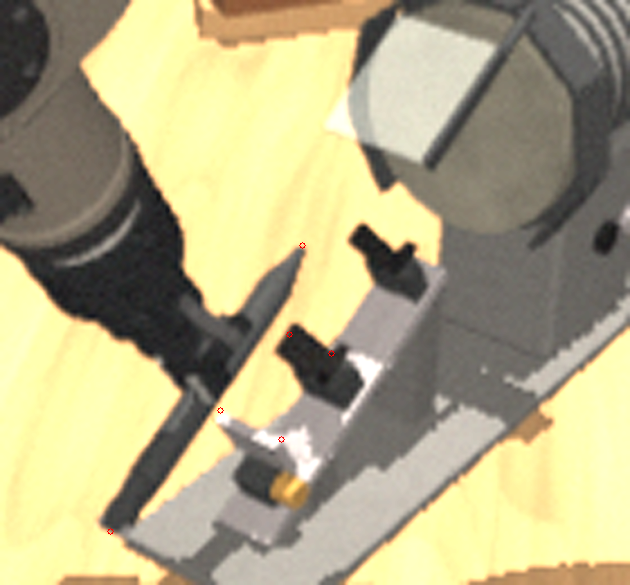

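```bash
python3 -m crank '[[[0.005,0,0.016],[0,0,0],0.005],[[0.015,0,0.016],[0,0,0],0.005],[[0.025,0,0],[0,0,0],0.005],[[0.03,0,0],[0,0,0],0.005],[[0.03,0,0],[0,0,0],0.005],[[0.012,0,0],[0,0,0],0.005],[[0.004,0,0],[0,0,0],0.005],[[0,0,0],[0,0,0],0.005],[[0,0,0],[0,0,0],0.005]]' 80; python3 - <<'E'
from h import *
st();plan([tgt(.125,0,.037,True)],[1])
E
```

```text
t: 11.5
eef_pos: [0.519, -0.0348, 0.1741]
tool_rot: [-0.223, -0.49, 0.833, -0.131]
contact_force: [0.0, 0.9, -4.1]
gripper_width: 0.127
t 11.5 rest TCP mm [124.   -0.3  37. ] toolx,z in rest [ 1.     0.003 -0.001] [-0.001  0.002 -1.   ] w 0.127
q [-0.17  0.48 -0.15  1.79  0.43  1.31  2.11] F rest [-2.7 -0.4 -3.1] |F| 4.2 T [ 0.92 -0.54 -0.01]
[0.001, -0.0003, 0.0] [-0.1, 0.0, 0.2]
```

```bash
python3 -m crank '[[[0.001,0,0.01],[0,0,0],0.005],[[0,0,0.012],[0,0,0],0.005],[[0,0,0.008],[0,0,0],0.005],[[0,0,0.005],[0,0,0],0.005],[[0,0,0.003],[0,0,0],0.005],[[0,0,0],[0,0,0],0.005],[[0,0,0],[0,0,0],0.005]]' 80; python3 - <<'E'
from h import *
import cv2
st()
k="side";c=(205,65,145,155)
im,d=bot.read_camera(k)
a=cv2.resize(im[c[1]:c[1]+c[3],c[0]:c[0]+c[2]],(560,600),interpolation=cv2.INTER_CUBIC); cv2.imwrite("pics/side7.png",cv2.convertScaleAbs(a,alpha=2.,beta=20)[:,:,::-1])
E
```

```text
t: 12.38
eef_pos: [0.5095, -0.0529, 0.1424]
tool_rot: [-0.222, -0.489, 0.833, -0.131]
contact_force: [-0.2, 0.2, -4.3]
gripper_width: 0.129
t 12.38 rest TCP mm [125.9   0.2  -0.6] toolx,z in rest [ 1.     0.002 -0.001] [-0.001  0.002 -1.   ] w 0.129
q [-0.16  0.5  -0.14  1.84  0.45  1.24  2.1 ] F rest [-2.2 -0.2 -3.7] |F| 4.3 T [ 0.92 -0.5  -0.07]
```

View pics/side7.png

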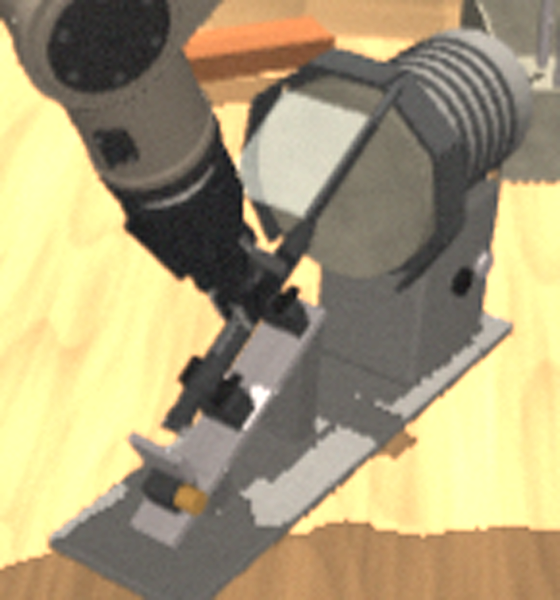

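```bash
python3 -m crank '[[[0,0,0.0015],[0,0,0],0.005],[[0,0,0.001],[0,0,0],0.005],[[0,0,0.001],[0,0,0],0.005],[[0,0,0],[0,0,0],0.005]]' 80; python3 -c "
from h import *
st()"
```

```text
t: 12.92
eef_pos: [0.5083, -0.0542, 0.1394]
tool_rot: [-0.223, -0.489, 0.833, -0.131]
contact_force: [-1.3, 1.9, 0.2]
gripper_width: 0.127
t 12.93 rest TCP mm [125.9  -0.2  -4.1] toolx,z in rest [ 1.     0.002 -0.001] [-0.001  0.002 -1.   ] w 0.127
q [-0.15  0.5  -0.14  1.85  0.45  1.23  2.1 ] F rest [-0.8 -2.   0.7] |F| 2.3 T [ 0.92  0.02 -0.28]
```

```bash
python3 -m crank '[[[0,-0.0005,0.0008],[0,0,0],0.005],[[0,0,0],[0,0,0],0.005],[[0,0,0],[0,0,0],0.015],[[0,0,0],[0,0,0],0.022],[[0,0,0],[0,0,0],0.03],[[0,0,0],[0,0,0],0.035],[[0,0,0],[0,0,0],0.035]]' 40; python3 - <<'E'
from h import *
import cv2
st()
k="side";c=(225,85,100,100)
im,d=bot.read_camera(k);np.savez("pics/side8.npz",p=im,d=d)
a=cv2.resize(im[c[1]:c[1]+c[3],c[0]:c[0]+c[2]],(600,600),interpolation=cv2.INTER_CUBIC); 
f=lambda P:tuple(int(v) for v in((proj(k,OO+RR@(np.array(P)/1000))-[c[0]-.5,c[1]-.5])*6))
a=cv2.convertScaleAbs(a,alpha=2.,beta=20)
for P in[(11,-23,12),(11,23,12),(25,0,0)]:cv2.circle(a,f(P),3,(255,0,0),1)
cv2.imwrite("pics/side8.png",a[:,:,::-1])
L=(cloud(k,d).reshape(-1,3)-OO)@RR*1000
for lo,hi in((22,30),(30,45),(45,62),(88,102),(165,185),(185,200),(200,215),(215,230)):
    m=(L[:,0]>lo)&(L[:,0]<hi)&(abs(L[:,1])<11)&(L[:,2]>-2)&(L[:,2]<16);s=L[m]
    if len(s):print(lo,len(s),np.median(s,0).round(1),"r",np.median(np.hypot(s[:,1],s[:,2])).round(1))
m=(abs(L[:,1])<8)&(abs(L[:,2])<8)&(L[:,0]>5)&(L[:,0]<60);print(np.sort(L[m][:,0])[:25].round(1))
E
```

```text
t: 13.8
eef_pos: [0.5086, -0.0555, 0.1384]
tool_rot: [-0.223, -0.489, 0.833, -0.131]
contact_force: [-0.1, -0.1, -0.0]
gripper_width: 0.412
t 13.8 rest TCP mm [126.3   0.7  -5.5] toolx,z in rest [ 1.     0.001 -0.   ] [-0.     0.002 -1.   ] w 0.412
q [-0.15  0.5  -0.14  1.85  0.45  1.23  2.1 ] F rest [ 0.1 -0.  -0.1] |F| 0.1 T [ 0.49 -0.25 -0.04]
22 17 [26.5 -1.   2.5] r 6.5
30 35 [37.3 -1.3  3.1] r 6.2
45 37 [54.2 -3.1  5.3] r 7.9
88 34 [94.9 -4.5  7.9] r 9.6
165 6 [183.1  -3.8   6.6] r 9.2
185 28 [192.9  -4.3   7.4] r 8.9
200 15 [206.5  -4.2   5.2] r 7.1
215 2 [217.7  -4.1   2. ] r 4.6
[23.4 23.8 24.4 25.  25.1 25.6 25.9 27.3 27.7 27.8 28.1 29.6 30.1 30.5
 31.2 31.6 32.2 32.5 33.6 33.7 34.7 35.4 35.8 36.7 37. ]
```

View pics/side8.png

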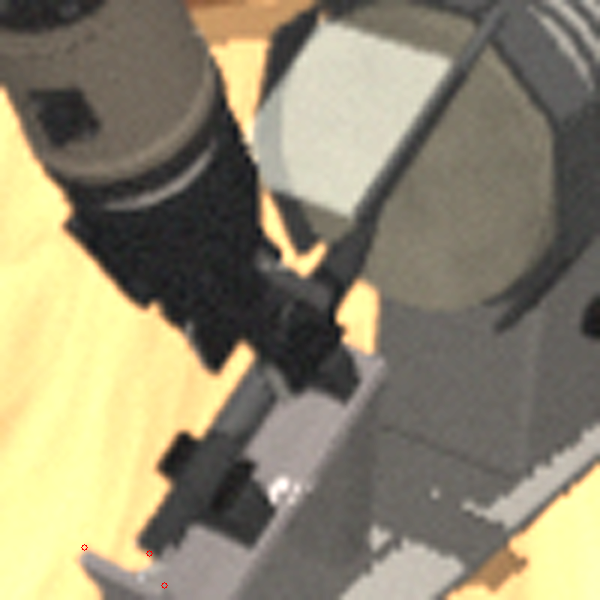

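```bash
python3 -m crank '[[[0,0.0012,-0.0005],[0,0,0],0.028],[[0,0,0],[0,0,0],0.02],[[0,0,0],[0,0,0],0.012],[[0,0,0],[0,0,0],0.008],[[0,0,0],[0,0,0],0.008],[[0,0,0],[0,0,0],0.008]]' 35; python3 -c "
from h import *
st()"
```

```text
t: 14.6
eef_pos: [0.5077, -0.0543, 0.1389]
tool_rot: [-0.223, -0.489, 0.833, -0.131]
contact_force: [0.0, 1.2, 0.4]
gripper_width: 0.159
t 14.6 rest TCP mm [126.   -0.7  -4.7] toolx,z in rest [ 1.     0.002 -0.001] [-0.001  0.002 -1.   ] w 0.159
q [-0.15  0.5  -0.14  1.85  0.45  1.23  2.1 ] F rest [-0.7 -0.5  0.9] |F| 1.2 T [ 0.49 -0.1  -0.1 ]
```

```bash
python3 -m crank '[[[-0.001,0,0],[0,0,0],0.008],[[-0.002,0,0],[0,0,0],0.008],[[-0.002,0,0],[0,0,0],0.008],[[0,0,0],[0,0,0],0.008]]' 35; python3 -c "
from h import *
st()"
```

```text
t: 15.1
eef_pos: [0.5085, -0.053, 0.1379]
tool_rot: [-0.225, -0.488, 0.833, -0.132]
contact_force: [-4.5, -3.3, 13.1]
gripper_width: 0.162
t 15.1 rest TCP mm [124.2  -0.6  -4.8] toolx,z in rest [ 1.    -0.     0.005] [ 0.005  0.    -1.   ] w 0.162
q [-0.16  0.51 -0.14  1.84  0.45  1.23  2.09] F rest [11.  -2.3  8.8] |F| 14.2 T [-1.32  1.38 -0.35]
```

```bash
python3 -m crank '[[[0,0,-0.001],[0,0,0],0.008],[[0,0,0],[0,0,0],0.008]]' 35; python3 -c "
from h import *
st()"
```

```text
t: 15.35
eef_pos: [0.5101, -0.0498, 0.1366]
tool_rot: [-0.222, -0.489, 0.833, -0.131]
contact_force: [-0.5, 0.4, -3.5]
gripper_width: 0.158
t 15.35 rest TCP mm [120.4  -0.8  -4.2] toolx,z in rest [ 1.     0.002 -0.002] [-0.002  0.002 -1.   ] w 0.158
q [-0.16  0.51 -0.14  1.84  0.45  1.23  2.09] F rest [-1.9 -0.6 -3. ] |F| 3.6 T [ 0.82 -0.54  0.08]
```

```bash
python3 -m crank '[[[-0.0015,0,0.0003],[0,0,0],0.008],[[-0.0015,0,0],[0,0,0],0.008],[[0,0,0],[0,0,0],0.008]]' 35; python3 -c "
from h import *
st()"
```

```text
t: 15.72
eef_pos: [0.5112, -0.0477, 0.1351]
tool_rot: [-0.223, -0.489, 0.833, -0.131]
contact_force: [-0.2, -0.3, -4.7]
gripper_width: 0.163
t 15.72 rest TCP mm [117.6  -0.8  -4.2] toolx,z in rest [ 1.     0.002 -0.001] [-0.001  0.002 -1.   ] w 0.163
q [-0.16  0.51 -0.14  1.84  0.45  1.23  2.09] F rest [-2.  -0.  -4.3] |F| 4.7 T [ 0.94 -0.47 -0.01]
```

```bash
python3 -m crank '[[[-0.001,0,0.0003],[0,0,0],0.008],[[-0.001,0,0],[0,0,0],0.008],[[0,0,0],[0,0,0],0.008]]' 35; python3 - <<'E'
from h import *
import cv2
st()
k="side";c=(225,85,100,100)
im,d=bot.read_camera(k)
a=cv2.resize(im[c[1]:c[1]+c[3],c[0]:c[0]+c[2]],(600,600),interpolation=cv2.INTER_CUBIC); 
cv2.imwrite("pics/side9.png",cv2.convertScaleAbs(a,alpha=2.,beta=20)[:,:,::-1])
E
```

```text
t: 16.1
eef_pos: [0.5121, -0.0465, 0.1342]
tool_rot: [-0.223, -0.489, 0.833, -0.131]
contact_force: [-0.3, -0.3, -4.9]
gripper_width: 0.16
t 16.1 rest TCP mm [115.9  -0.6  -4.4] toolx,z in rest [ 1.     0.002 -0.001] [-0.001  0.002 -1.   ] w 0.16
q [-0.16  0.51 -0.14  1.84  0.45  1.23  2.09] F rest [-2.1 -0.1 -4.5] |F| 4.9 T [ 0.93 -0.48  0.02]
```

View pics/side9.png

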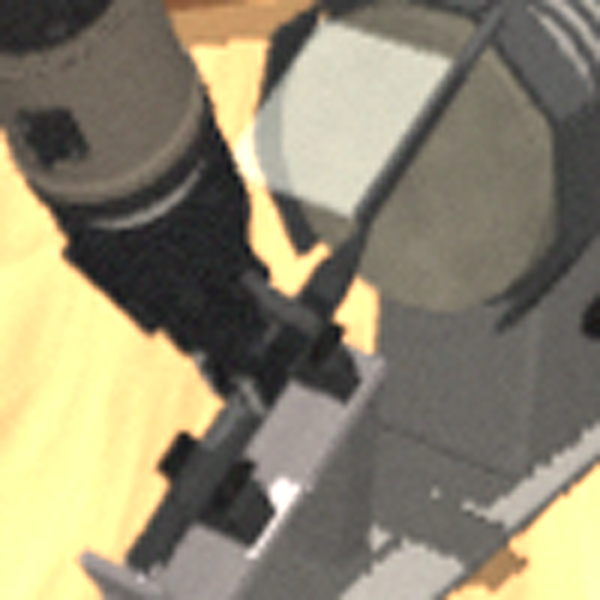

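```bash
python3 -m crank '[[[-0.0008,0,0.0003],[0,0,0],0.008],[[-0.0007,0,0],[0,0,0],0.008],[[0,0,0],[0,0,0],0.008]]' 35; python3 -c "
from h import *
st()"
```

```text
t: 16.52
eef_pos: [0.5124, -0.046, 0.1335]
tool_rot: [-0.223, -0.489, 0.833, -0.131]
contact_force: [-1.5, -1.0, 0.7]
gripper_width: 0.161
t 16.52 rest TCP mm [115.   -0.6  -4.6] toolx,z in rest [1.    0.001 0.   ] [ 0.     0.002 -1.   ] w 0.161
q [-0.17  0.52 -0.14  1.84  0.45  1.23  2.08] F rest [ 1.7 -0.8 -0.2] |F| 1.9 T [ 0.21  0.08 -0.08]
```

```bash
python3 -m crank '[[[-0.0007,0,-0.0001],[0,0,0],0.008],[[0,0,0],[0,0,0],0.008]]' 35; python3 -c "
from h import *
st()"; python3 -m crank '[[[-0.0007,0,0],[0,0,0],0.008],[[0,0,0],[0,0,0],0.008]]' 35; python3 -c "
from h import *
st()"
```

```text
t: 16.77
eef_pos: [0.513, -0.045, 0.1329]
tool_rot: [-0.223, -0.489, 0.833, -0.131]
contact_force: [-0.8, -0.3, -0.7]
gripper_width: 0.161
t 16.77 rest TCP mm [113.7  -0.6  -4.6] toolx,z in rest [ 1.     0.002 -0.001] [-0.001  0.002 -1.   ] w 0.161
q [-0.17  0.52 -0.14  1.84  0.45  1.23  2.08] F rest [ 0.2 -0.5 -0.9] |F| 1.1 T [ 0.42 -0.1  -0.07]
t: 17.02
eef_pos: [0.5132, -0.0445, 0.1326]
tool_rot: [-0.223, -0.489, 0.833, -0.131]
contact_force: [-1.4, -0.7, -0.4]
gripper_width: 0.164
t 17.02 rest TCP mm [113.1  -0.6  -4.6] toolx,z in rest [ 1.     0.002 -0.   ] [-0.     0.002 -1.   ] w 0.164
q [-0.17  0.52 -0.14  1.83  0.45  1.23  2.08] F rest [ 0.9 -0.9 -1. ] |F| 1.6 T [ 0.38 -0.14 -0.1 ]
```

```bash
python3 -m crank '[[[-0.0006,0,0],[0,0,0],0.008],[[0,0,0],[0,0,0],0.008]]' 35; python3 -c "
from h import *
st()"
```

```text
t: 17.27
eef_pos: [0.5135, -0.0441, 0.1323]
tool_rot: [-0.223, -0.489, 0.833, -0.131]
contact_force: [-1.2, -1.4, -0.7]
gripper_width: 0.156
t 17.27 rest TCP mm [112.6  -0.6  -4.6] toolx,z in rest [ 1.     0.002 -0.   ] [-0.     0.002 -1.   ] w 0.156
q [-0.17  0.52 -0.14  1.83  0.45  1.23  2.08] F rest [ 1.2 -0.4 -1.5] |F| 2.0 T [ 0.41 -0.09 -0.06]
```

```bash
python3 -m crank '[[[-0.0006,0,0],[0,0,0],0.008],[[0,0,0],[0,0,0],0.008]]' 35; python3 -c "
from h import *
st()"
```

```text
t: 17.52
eef_pos: [0.5135, -0.0441, 0.1322]
tool_rot: [-0.223, -0.489, 0.833, -0.131]
contact_force: [-2.4, -1.6, 2.8]
gripper_width: 0.161
t 17.52 rest TCP mm [112.5  -0.6  -4.6] toolx,z in rest [1.    0.001 0.   ] [ 0.     0.002 -1.   ] w 0.161
q [-0.17  0.52 -0.14  1.83  0.45  1.23  2.08] F rest [ 3.6 -1.3  1.1] |F| 3.9 T [-0.07  0.25 -0.17]
```

```bash
python3 -m crank '[[[-0.0006,0,-0.0002],[0,0,0],0.008],[[0,0,0],[0,0,0],0.008]]' 35; python3 -c "
from h import *
st()"
```

```text
t: 17.77
eef_pos: [0.5136, -0.044, 0.1322]
tool_rot: [-0.224, -0.489, 0.833, -0.132]
contact_force: [-3.6, -4.3, 3.7]
gripper_width: 0.161
t 17.77 rest TCP mm [112.4  -0.6  -4.6] toolx,z in rest [1.    0.001 0.001] [ 0.001  0.001 -1.   ] w 0.161
q [-0.17  0.52 -0.14  1.83  0.45  1.23  2.08] F rest [ 6.6 -1.1  0.4] |F| 6.7 T [-0.7   0.65 -0.15]
```

```bash
python3 -m crank '[[[-0.0006,0,-0.0001],[0,0,0],0.008],[[0,0,0],[0,0,0],0.008]]' 35; python3 -c "
from h import *
st()"
```

```text
t: 18.02
eef_pos: [0.5136, -0.044, 0.1322]
tool_rot: [-0.224, -0.488, 0.833, -0.132]
contact_force: [-4.5, -4.7, 5.0]
gripper_width: 0.162
t 18.02 rest TCP mm [112.3  -0.6  -4.6] toolx,z in rest [1.    0.001 0.002] [ 0.002  0.001 -1.   ] w 0.162
q [-0.17  0.52 -0.14  1.83  0.45  1.23  2.08] F rest [ 8.  -1.6  1.2] |F| 8.2 T [-0.95  0.82 -0.17]
```

```bash
python3 - <<'E'
from h import *
import cv2
st()
for k,c in(("side",(225,125,70,70)),("top",(270,160,80,70))):
    im,d=bot.read_camera(k);np.savez(f"pics/{k}10.npz",p=im,d=d)
    a=cv2.resize(im[c[1]:c[1]+c[3],c[0]:c[0]+c[2]],None,fx=8,fy=8,interpolation=cv2.INTER_CUBIC); 
    cv2.imwrite(f"pics/{k}10.png",cv2.convertScaleAbs(a,alpha=2.2,beta=20)[:,:,::-1])
L=(cloud("side",np.load("pics/side10.npz")['d']).reshape(-1,3)-OO)@RR*1000
m=(abs(L[:,1])<9)&(abs(L[:,2])<9)&(L[:,0]>0)&(L[:,0]<40);print(L[m][np.argsort(L[m][:,0])][:20].round(1))
def face(f):
    L=(cloud("side",np.load(f)['d']).reshape(-1,3)-OO)@RR*1000
    m=(abs(L[:,1])<24)&(L[:,2]>8)&(L[:,2]<16)&(L[:,0]>-15)&(L[:,0]<20);return np.percentile(L[m][:,0],[5,50,90,95]),m.sum()
for f in("pics/side0.npz","pics/side6.npz","pics/side8.npz","pics/side10.npz"):print(face(f))
E
```

```text
t 18.02 rest TCP mm [112.3  -0.6  -4.6] toolx,z in rest [1.    0.001 0.002] [ 0.002  0.001 -1.   ] w 0.162
q [-0.17  0.52 -0.14  1.83  0.45  1.23  2.08] F rest [ 8.  -1.6  1.2] |F| 8.2 T [-0.95  0.82 -0.17]
[[ 1.6  4.9 -5.6]
 [ 1.9  7.1 -1.9]
 [ 2.1 -3.1  6.3]
 [ 2.7 -8.5  3.8]
 [ 2.9  4.  -1.2]
 [ 3.1 -3.9 -6.9]
 [ 3.4 -1.9 -3. ]
 [ 3.5  3.8 -8.1]
 [ 3.6  7.   1.1]
 [12.7 -1.8  4.1]
 [12.8  5.   4.4]
 [13.1 -6.1  6.9]
 [13.4 -7.1  1.2]
 [15.4  5.5 -0.8]
 [16.1 -5.   0.7]
 [16.4  2.4 -0. ]
 [17.  -8.3  1.8]
 [17.  -1.5  2.1]
 [17.3  5.7  1.7]
 [17.5 -5.6  4.5]]
(array([2.64236421, 5.97329619, 9.07096076, 9.7365464 ]), np.int64(44))
(array([2.3490809 , 5.69780251, 9.70298798, 9.95842019]), np.int64(48))
(array([2.64709793, 5.81705656, 9.34947352, 9.79399227]), np.int64(46))
(array([2.26869427, 6.03958735, 9.05978204, 9.23109721]), np.int64(47))
```

View pics/side10.png

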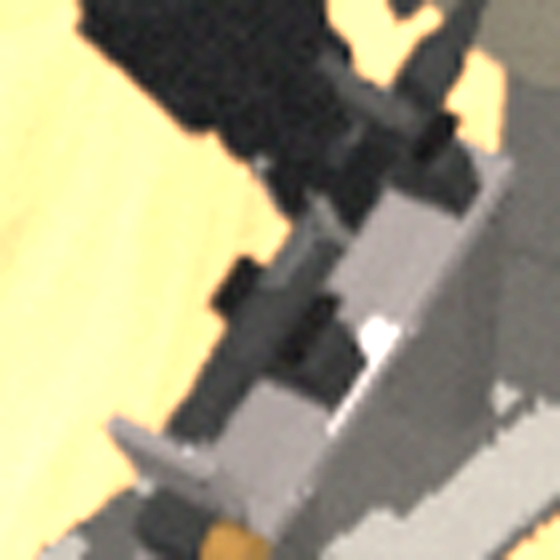

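View pics/top10.png

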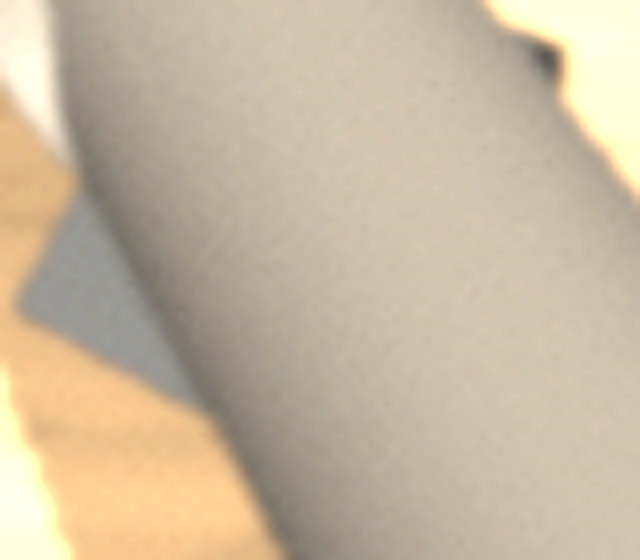

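```bash
python3 -m crank '[[[0,0,0],[0,0,0],0.008],[[0,0,0],[0,0,0],0.008]]' 20; python3 -c "
from h import *
st()"; python3 -m crank '[[[0,0,0],[0,0,0],0.018],[[0,0,0],[0,0,0],0.024],[[0,0,0],[0,0,0],0.032],[[0,0,0],[0,0,0],0.045],[[0,0,0],[0,0,0],0.05]]' 20; python3 - <<'E'
from h import *
st()
import cv2
k="side";c=(225,85,100,100)
im,d=bot.read_camera(k)
a=cv2.resize(im[c[1]:c[1]+c[3],c[0]:c[0]+c[2]],(600,600),interpolation=cv2.INTER_CUBIC); 
cv2.imwrite("pics/side11.png",cv2.convertScaleAbs(a,alpha=2.,beta=20)[:,:,::-1])
E
```

```text
t: 18.38
eef_pos: [0.5136, -0.044, 0.1322]
tool_rot: [-0.224, -0.488, 0.833, -0.132]
contact_force: [-5.0, -4.4, 5.7]
gripper_width: 0.163
t 18.38 rest TCP mm [112.3  -0.6  -4.6] toolx,z in rest [1.    0.001 0.002] [ 0.002  0.001 -1.   ] w 0.163
q [-0.17  0.52 -0.14  1.83  0.45  1.23  2.08] F rest [ 8.3 -2.2  1.7] |F| 8.8 T [-0.94  0.81 -0.11]
t: 19.0
eef_pos: [0.5143, -0.0425, 0.1316]
tool_rot: [-0.223, -0.489, 0.833, -0.131]
contact_force: [-0.2, 0.2, -0.2]
gripper_width: 0.585
t 19.0 rest TCP mm [110.6  -0.6  -4.3] toolx,z in rest [ 1.     0.002 -0.001] [-0.001  0.002 -1.   ] w 0.585
q [-0.17  0.52 -0.14  1.83  0.45  1.23  2.08] F rest [-0.2 -0.3 -0.1] |F| 0.3 T [ 0.43 -0.26  0.02]
```

View pics/side11.png

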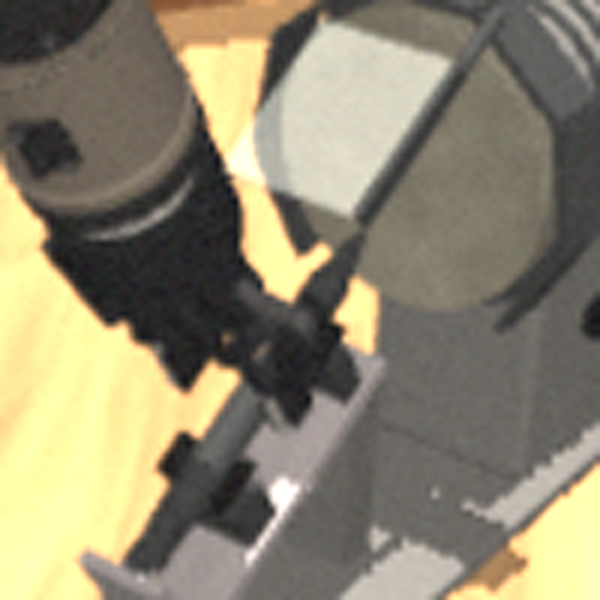

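```bash
python3 -m crank '[[[0,0,-0.01],[0,0,0],0.05],[[0,0,-0.02],[0,0,0],0.05],[[0,0,-0.03],[0,0,0],0.05],[[0,0,-0.04],[0,0,0],0.05],[[-0.02,0,-0.05],[0,0,0],0.05],[[-0.05,-0.03,-0.03],[0,0,0],0.05],[[-0.05,-0.05,0],[0,0,0],0.05],[[-0.03,-0.06,0],[0,0,0],0.05],[[0,-0.03,0],[0,0,0],0.05],[[0,0,0],[0,0,0],0.05]]'; python3 - <<'E'
from h import *
import cv2
st();print(cur()[0])
for k,c in(("side",(215,85,120,120)),("top",(270,150,140,110))):
    im,d=bot.read_camera(k);np.savez(f"pics/{k}12.npz",p=im,d=d)
    a=cv2.resize(im[c[1]:c[1]+c[3],c[0]:c[0]+c[2]],None,fx=5,fy=5,interpolation=cv2.INTER_CUBIC); 
    cv2.imwrite(f"pics/{k}12.png",cv2.convertScaleAbs(a,alpha=2.,beta=20)[:,:,::-1]); cv2.imwrite(f"pics/{k}12f.png",im[:,:,::-1])
E
```

```text
t: 20.3
eef_pos: [0.7564, 0.0618, 0.2157]
tool_rot: [-0.223, -0.488, 0.834, -0.132]
contact_force: [-0.9, -0.2, 0.1]
gripper_width: 0.585
t 20.3 rest TCP mm [-28.7 159.4 173.2] toolx,z in rest [ 1.    -0.001  0.001] [ 0.001  0.001 -1.   ] w 0.585
q [-0.26  0.86 -0.12  1.    0.42  1.7   2.24] F rest [ 0.5 -0.7 -0.2] |F| 0.9 T [ 0.48 -0.29  0.01]
[0.75639076 0.06177394 0.21565959]
```

View pics/side12.png

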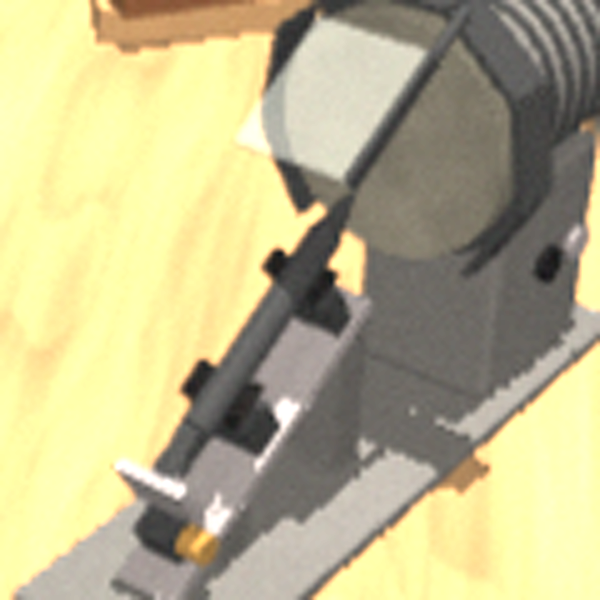

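View pics/top12.png

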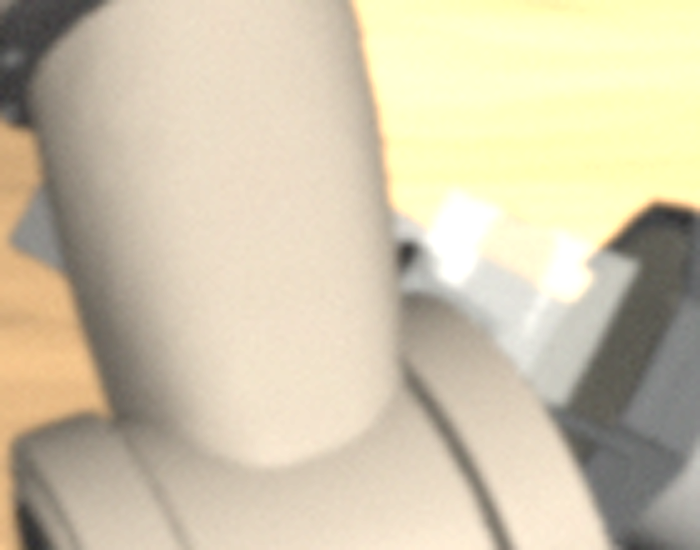

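```bash
python3 - <<'E'
from h import *
p,r,_=cur()
plan([(np.array([.66,.32,.32]),r)],[6])
E
```

```text
[-0.017, 0.0346, -0.0296] [0.0, 0.0, 0.0]
[-0.017, 0.0346, -0.0296] [0.0, 0.0, 0.0]
[-0.017, 0.0346, -0.0296] [0.0, 0.0, 0.0]
[-0.017, 0.0346, -0.0296] [0.0, 0.0, 0.0]
[-0.017, 0.0346, -0.0296] [0.0, 0.0, 0.0]
[-0.017, 0.0346, -0.0296] [0.0, 0.0, 0.0]
```

```bash
python3 -m crank '[[[-0.017,0.034,-0.03],[0,0,0],0.05],[[-0.017,0.034,-0.03],[0,0,0],0.05],[[-0.017,0.034,-0.03],[0,0,0],0.05],[[-0.017,0.034,-0.03],[0,0,0],0.05],[[-0.017,0.034,-0.03],[0,0,0],0.05],[[-0.017,0.034,-0.03],[0,0,0],0.05],[[0,0,0],[0,0,0],0.05],[[0,0,0],[0,0,0],0.05]]'; python3 - <<'E'
from h import *
import cv2
st()
c=(270,150,140,110)
D={}
for k in("side","top"):
    im,d=bot.read_camera(k);np.savez(f"pics/{k}13.npz",p=im,d=d);D[k]=d
    cv2.imwrite(f"pics/{k}13f.png",im[:,:,::-1])
    if k=="top":
        a=cv2.resize(im[c[1]:c[1]+c[3],c[0]:c[0]+c[2]],None,fx=5,fy=5,interpolation=cv2.INTER_CUBIC); 
        cv2.imwrite(f"pics/{k}13.png",cv2.convertScaleAbs(a,alpha=2.,beta=20)[:,:,::-1])
for k,dd in(("top0",np.load("pics/top0.npz")['d']),("top13",D["top"])):
    L=(cloud("top",dd).reshape(-1,3)-OO)@RR*1000
    m=(abs(L[:,1])>8)&(abs(L[:,1])<22)&(L[:,2]>-6)&(L[:,2]<10)&(L[:,0]>5)&(L[:,0]<20);print(k,"stop face",m.sum(),np.median(L[m][:,0]))
    m=(abs(L[:,1])<10)&(L[:,2]>4)&(L[:,2]<16)&(L[:,0]>85)&(L[:,0]<150);print(" shank r",np.median(np.hypot(L[m][:,1],L[m][:,2])))
    m=(abs(L[:,1])<6)&(L[:,2]>-3)&(L[:,2]<11)&(L[:,0]>8)&(L[:,0]<40);print(L[m][np.argsort(L[m][:,0])][::2].round(1))
E
```

```text
t: 21.4
eef_pos: [0.6702, 0.2893, 0.3016]
tool_rot: [-0.235, -0.487, 0.831, -0.129]
contact_force: [1.0, -0.6, -0.7]
gripper_width: 0.586
t 21.4 rest TCP mm [-121.   -27.1  325.7] toolx,z in rest [1.    0.004 0.019] [ 0.02  -0.014 -1.   ] w 0.586
q [-0.69  0.85  0.24  0.86  0.1   1.92  2.15] F rest [-0.3  1.2 -0.6] |F| 1.4 T [ 0.45 -0.23  0.02]
top0 stop face 29 11.720883365264896
 shank r 10.356232517532945
[[ 9.1  5.2 10.8]
 [11.1  4.7 -1.5]
 [11.5  0.4  9.7]
 [11.9 -5.8 10.1]
 [12.4  4.1  9.2]
 [29.4 -1.7  2.5]
 [30.9  1.7  3.2]
 [33.3 -1.1  5.2]
 [35.8  4.   2.7]
 [36.7 -0.3  6.9]
 [39.5 -3.2  1.4]]
top13 stop face 33 11.88031121110948
 shank r 10.520849318123936
[[10.  -3.1  1. ]
 [11.7  0.4  2. ]
 [12.1  2.2  5.8]
 [12.3  4.2  8.9]
 [13.5  3.8  3.1]
 [15.2 -4.9  3.3]
 [16.4 -1.2  3.1]
 [18.1 -3.8  3.7]
 [20.1  3.5  2.9]
 [21.1 -2.9  4.5]
 [22.4  0.7  4.7]
 [24.3 -2.   5.8]
 [25.9 -0.5  3.6]
 [26.3 -4.7  6.9]
 [27.7  2.9  4.8]
 [29.8 -5.9  5.7]
 [30.4  1.9  2.2]
 [32.4 -0.8  3.3]
 [33.   5.   5.1]
 [35.3  0.2  3.9]
 [36.9 -2.4  4.5]
 [39.3  0.7  7.1]]
```

View pics/top13.png

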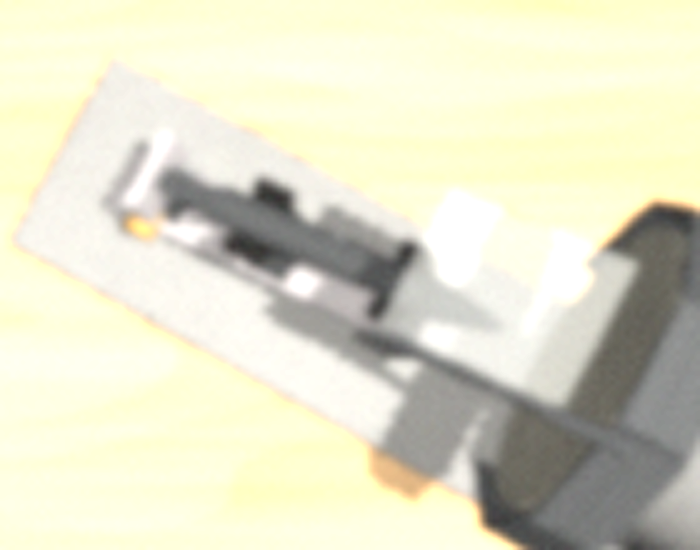

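View pics/side13f.png

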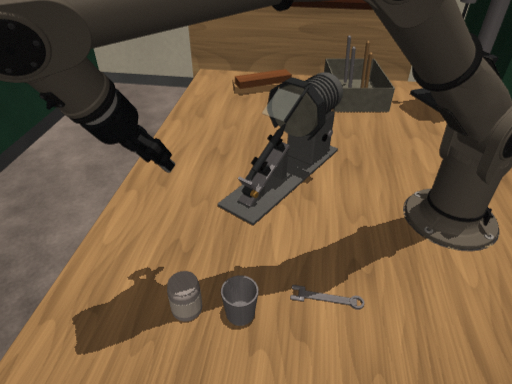

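```bash
python3 -m crank '[[[0,0,0.02],[0,-3,0],0.05],[[0,0,0.02],[0,0,0],0.05],[[0,0,0],[0,0,0],0.05],[[0,0,0],[0,0,0],0.05]]'; python3 - <<'E'
from h import *
st();o=bot.get_obs();print(np.round(o['q'],4),np.abs(o['joint_vel']).max())
E
```

```text
t: 22.0
eef_pos: [0.661, 0.2724, 0.2671]
tool_rot: [-0.213, -0.49, 0.837, -0.116]
contact_force: [-0.4, 0.1, 0.1]
gripper_width: 0.587
t 22.0 rest TCP mm [-121.6  -26.8  286.2] toolx,z in rest [ 0.999  0.003 -0.034] [-0.034 -0.014 -0.999] w 0.587
q [-0.68  0.8   0.23  1.02  0.08  1.76  2.14] F rest [ 0.1 -0.4  0. ] |F| 0.4 T [ 0.42 -0.29  0.06]
[-0.6838  0.7968  0.2293  1.0181  0.0835  1.7646  2.1415] 0.014181774753290905
```

```bash
python3 - <<'E'
from station import bot
print(bot.hand_in())
E
```

```text
the job is handed in; nothing more can be done
None
```

I turned the chisel end for end and laid it back in both V rests, point towards the wheel. I then slid it down until the flat end pressed on the stop, let go, backed the arm away and handed in at 22 s of the 61 s allowed.

- **Lift and turn:** I lifted it square to the slope, drew it down-slope from under the shield and turned it 180°. It went back with its flat end about 13 mm short of the stop. I opened the fingers there so it could settle in the Vs, then regripped it lightly.
- **Pressing on the stop:** The chisel stopped moving, and the force along the slope rose to about 8 N on the wrist. Allowing for weight and rest friction, I put the force on the stop at about 7 to 10 N.
- **Last checks:** From above, the stop face measured 11.7 mm along the rest at the start and 11.9 mm at the end, so it did not shift within what I can measure. The depth points run from the stop face onto the chisel's flat end with no gap. The bar lies on the seated centre line to within about half a millimetre. The wrench, tin and cup look undisturbed in the side picture, and the arm was touching nothing.

**Disagreed or less certain:**
- The gripper read about 13 mm open on the 20 mm bar. The lift and the measured weight were still right.
- The first slide attempt stuck on the rubber, with 11 N along the slope and 9 N pressing into the rests. I lifted slightly to free it, and it slipped about 4 mm at once, still several millimetres short of the stop.
- The two cameras place the stop about 2 mm apart.
- While backing away, joint 6 read 1.92, its listed limit, before I moved it back to 1.76. I only saw that value rounded, so I can't rule out a slight overshoot.

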